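# Square the carton into the corner stop

## Robot

A 7-joint arm with a two-finger parallel gripper is mounted at the origin on the work surface. World frame = base frame: x ahead of the robot, y to its left, z up, the work surface at z = 0. Lengths are in m, angles in rad, forces in N, time in s.
With the tool pointing down it reaches from about 0.35 to 0.9 m from the base axis. Payload 8.1 kg.
Tool frame: the origin (TCP) lies midway between the tips of the shut fingers; the grasp point (between the pads) lies arm.grasp_offset behind it (arm.grasp_offset is the distance from the TCP to the grasp point, in m); z points along the fingers, y is the line along which they close (so a half turn about z gives the same grasp; the last joint's range is limited). The gripper opens to 92 mm and grips with 3 to 60 N. Pads are 19 mm wide; open, the fingers measure 130 mm over their backs; the gripper's body (75 mm by 190 mm) begins 47 mm behind the grasp point.
Start: joints at [1.087, 0.434, 0.025, 1.573, -0.012, 1.134, -0.075], TCP at [0.232, -0.58, 0.227] pointing down, gripper open.
Joint ranges: [-2.62, 2.62], [-0.44, 2.09], [-1.27, 1.32], [0.08, 2.57], [-1.32, 4.46], [0.12, 2], [-2.74, 2.74]. Speed limits (rad/s): [2.22, 2.22, 3.01, 3.01, 3.14, 3.14, 3.14].

## Interface

Orientations are given as a rotation vector (axis times angle).
In Python, from cell import observe, imaging, arm gives the robot as it stands.
- The arm moves only by the tool apply_moves, never from a script. Its argument "commands" is a list of rows, each a list of 5 numbers: the opening in per cent of the stroke, from 0 (shut) to 100 (fully open), then the shift along the world's x, y, z in units of 0.06 m (1.0 is 0.06 m), then the turn about the world's z in units of 0.5 rad (1.0 is 0.5 rad). A call has 1 to 12 rows; each row shifts and turns the commanded pose from where the row before left it; what a row does not reach is not made up. A row lasts 1/8 s, in which the tool goes at most 62.5 mm and 10.7 degrees, less where a joint would pass 70% of its speed; a pose out of reach is approached as far as the arm can. A call with a number of a shift or a turn outside -1 to 1 is refused whole. A call with a gripper value outside its range is refused whole. The fingers move at their own pace and stop on an object; "newtons" is the grip in N (left out, the last holds). Time passes only in rows, so rows that do not move let the fingers close. It gives the time, the measured TCP pose, the force, the opening and the grip force at its end, in the units of the state.
- observe(): the state, without advancing time (a new reading comes with each control period).
- imaging.get_image(name): name is "scene" or "top" or "wrist"; returns (picture, depth): 480x640x3 uint8, red, green, blue; 480x640 float32, m along the optical axis (not along the pixel's ray), 0 where there is no reading.
- imaging.camera_params(name): a dict with "camera_matrix" (3x3 intrinsics, pixels), "origin" and "rotation" of the camera in the world; the wrist camera has in their place "tool_from_camera" (4x4, takes a point from camera to tool coordinates, whose origin is the TCP and whose axes are the flange's). Camera axes: x right, y up, looking along -z (the intrinsics and any distortion apply to the point x, -y, -z); pixel columns grow to the right and rows downward; lengths in m; the calibration is good to about 2 mm. A picture is of the moment at which its call begins: read the wrist's pose just before it. camera_params takes no time and is no camera call.
- arm.sign_off(): hands the job in; it is judged then, once.
The state is a dict: "clock": time; "joints": joint angles; "dq": joint speeds; "joint_efforts": joint torques, N m; "position": TCP position; "ee_rot": TCP orientation; "force": force on the tool from outside, world axes, zero at the start; "ft_torque": the same for the moment, N m; "width": opening from 0.0 (shut) to 1.0 (fully open); "gripper_force": force on a finger pad.
Only numpy, scipy, OpenCV 4.12 (cv2) and the standard library are available. Lean on these libraries where they do the work, as an engineer would, in place of code of your own. Each camera call takes 0.05 s, during which the arm holds its last target. There are 200 camera calls.

## Task

Push the large flat carton along the table with the fingertips into the inside corner of the metal corner stop, so that its long side lies flush against the long fence and its end is snug against the short end fence. Only push it: do not pick it up or tip it, leave everything else on the table where it stands, and finish with the hand clear.

Things in the scene. Friction and masses are not known exactly. Their poses are not given: they have to be found in the camera images.
- carton: Large flat carton of brown cardboard, pale paper tape along its top: 100 (x) by 150 (y, long side) by 60 mm high, 0.28 to 0.56 kg, loose, slides at 2 to 6 N; wider than the gripper opens. Origin: centre of its underside. It starts inside the corner stop, clear of both fences, its axes within 0.3 rad of the stop's. Seated, its centre is at x = -50, y = -75 mm in the stop's frame.
- stop: L-shaped aluminium corner stop, fixed. Origin: the inner corner at table height. Long fence: 360 mm along -y, inner face at x = 0. End fence: 130 mm along -x, inner face at y = 0. Both 35 mm high, 8 mm thick, with 4 mm thick flanges on the outside only, out to 48 mm. Its x points away from the robot, yaw -0.06 to 0.2 rad. The carton belongs at negative x and y, on the bare table.
- small_carton: Bystander: small upright cardboard carton, 55 x 55 x 100 mm high. Origin: centre of its underside.
- jar: Bystander: closed amber glass jar with a white cap, 60 mm across, 85 mm high. Origin: centre of its underside.
- canister: Bystander: closed round steel canister, 66 mm across, 95 mm high. Origin: centre of its underside.
- tape: Bystander: empty cardboard tape roll lying flat, 90 mm across, 45 mm high. Origin: centre of its underside.
- stamp: Bystander: hand stamp with a turned wooden handle, foot 60 x 30 mm, 80 mm high. Origin: centre of its underside.
Not all that is in view belongs to the job. What is shaped like the carton but green is not meant.

How it is judged:
At the end, for the whole second after the job is handed in: The carton rests flat on the table in the inside corner of the stop: gap to each fence under about 5 mm, its sides within 0.05 rad of parallel to the fences, and at rest (x of carton in the frame of stop between -0.055 and -0.046 m and y of carton in the frame of stop between -0.08 and -0.071 m and angle between the x axis of carton and the x axis of stop, either way round below 0.05 rad and angle between carton's own z axis and vertical below 0.05 rad and height (world z) of carton below 0.004 m and linear speed of carton below 0.01 m/s); the robot touches nothing.
It fails at once if the carton is lifted more than 12 mm off the table (height (world z) of carton above 0.012 m).
It fails at once if the carton is tipped by more than 0.2 rad (angle between carton's own z axis and vertical above 0.2 rad).
It fails at once if the small carton, jar, canister, tape roll or stamp is moved more than 15 mm or tipped (distance of any of small_carton, jar, canister, tape, stamp from where it was at the start of the episode above 0.015 m or angle between any of small_carton, jar, canister, tape, stamp's own z axis and vertical above 0.4 rad).
It also fails if it takes over 38 s, if anything falls off the work surface, if the arm or the gripper's body presses on something with over 40 N, if the wrist force passes 120 N, or if a joint passes its speed limit or range.

## Working session

There is one attempt and no reset: what is moved stays moved. The work goes in short steps, Python scripts to look and compute and a tool call to move; the robot and the scene stay as the last step left them, time stands still between calls to the robot, and variables do not carry over. Pictures are saved under pics/ and viewed, at most 10 in all, crops included, and the job is handed in when it is done.

Besides the shell and the picture viewer there is one more tool, called as name(argument=value, ...) on one line, values as JSON. apply_moves: Moves the arm, as the interface text tells. Its arguments: {"type":"object","properties":{"commands":{"type":"array"},"newtons":{"type":"number"}},"required":["commands"]}

```bash
mkdir -p pics; ls; python3 - <<'E'
from cell import observe, imaging, arm
import cv2,numpy as np
for n in ("top","scene"):
    p,d=imaging.get_image(n); cv2.imwrite(f"pics/{n}0.png",p[:,:,::-1]); np.savez(f"{n}0.npz",p=p,d=d)
    print(n,imaging.camera_params(n))
s=observe();print(s['clock'],s['position'],s['ee_rot'],arm.grasp_offset)
E
```

```text
pics
top {'camera_matrix': array([[497.30829991,   0.        , 325.930531  ],
       [  0.        , 497.30829991, 230.03656348],
       [  0.        ,   0.        ,   1.        ]]), 'origin': array([ 0.35981498, -0.03002634,  1.45364711]), 'rotation': array([ 0.08763465, -0.10004824, -1.55963206])}
scene {'camera_matrix': array([[550.78071928,   0.        , 329.24535237],
       [  0.        , 550.78071928, 235.82050542],
       [  0.        ,   0.        ,   1.        ]]), 'origin': array([1.45257694, 0.37936556, 1.12549134]), 'rotation': array([0.47996016, 0.7617067 , 1.85340062])}
0.1 [ 0.23207338 -0.57981868  0.22601991] [-3.08347732e+00 -5.94154352e-01  6.19289288e-04] 0.0188
```

View pics/top0.png

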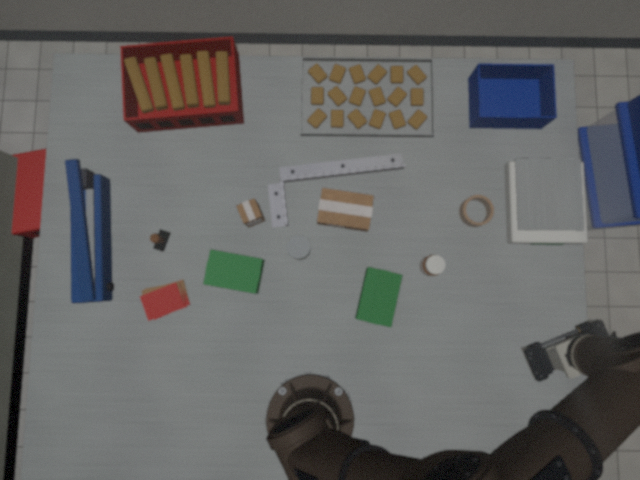

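View pics/scene0.png

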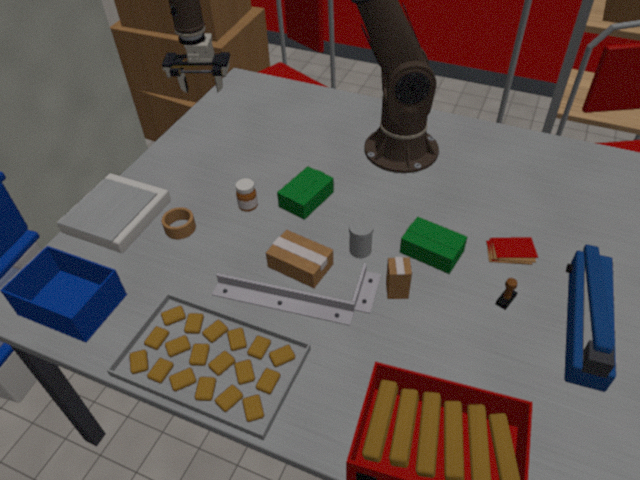

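The top view shows the carton at about (346,210). The stop's corner is near (285,182), its long fence runs right and its end fence runs down. The canister is at (300,250), the small carton at (250,212), the jar at (433,265) and the tape at (477,210). The green decoys are at (234,272) and (379,296).

```bash
cat > h.py <<'E'
import numpy as np,cv2
from scipy.spatial.transform import Rotation as R
from cell import observe, imaging, arm
def par(n):
    c=imaging.camera_params(n); return c['camera_matrix'],np.array(c['origin']),R.from_rotvec(c['rotation']).as_matrix()
def cloud(d,n):
    K,o,Rm=par(n); v,u=np.mgrid[:480,:640]
    x=(u-K[0,2])/K[0,0]*d; y=(v-K[1,2])/K[1,1]*d
    return np.stack([x,-y,-d],-1)@Rm.T+o
def ray(uv,z,n):
    K,o,Rm=par(n); uv=np.atleast_2d(uv).astype(float)
    r=np.c_[(uv[:,0]-K[0,2])/K[0,0],-(uv[:,1]-K[1,2])/K[1,1],-np.ones(len(uv))]@Rm.T
    return (o+r*((z-o[2])/r[:,2])[:,None])
E
python3 - <<'E'
from h import *
for n in ("top","scene"):
    f=np.load(n+"0.npz"); p,d=f['p'],f['d']; W=cloud(d,n); z=W[...,2]
    m=(W[...,0]>.2)&(W[...,0]<.85)&(np.abs(W[...,1])<.5)&(d>0)
    print(n,'table z',np.median(z[m]))
    for lo,hi,nm in ((.048,.2,'hi'),(.022,.048,'mid')):
        mk=(m&(z>lo)&(z<hi)).astype(np.uint8)
        k,L,st,c=cv2.connectedComponentsWithStats(mk)
        for i in range(1,k):
            if st[i,4]<25: continue
            q=W[L==i]; r=cv2.minAreaRect((q[:,:2]*1000).astype(np.float32))
            print(nm,st[i],np.round(np.median(q,0),3),np.round(r[0]),np.round(r[1]),round(r[2],1))
p=np.load('top0.npz')['p'][130:310,220:500,::-1]
cv2.imwrite('pics/crop.png',cv2.convertScaleAbs(cv2.resize(p,None,fx=2.8,fy=2.8,interpolation=2),alpha=1.5))
E
```

```text
top table z 0.0016713572524468256
hi [134 112  93  16 847] [0.838 0.384 0.085] [840. 375.] [ 12. 251.] 6.1
hi [474 117  15   7  68] [ 0.849 -0.483  0.075] [ 848. -484.] [ 4. 31.] 1.0
hi [ 317  188   57   43 1857] [ 0.588 -0.094  0.061] [590. -93.] [152. 101.] 81.9
hi [236 199  27  27 478] [0.57  0.172 0.1  ] [573. 175.] [57. 55.] 23.9
hi [149 234  12  10  93] [0.498 0.436 0.075] [498. 438.] [26. 28.] 2.7
hi [286 235  24  25 452] [0.476 0.036 0.096] [476.  36.] [64. 64.] 56.4
hi [ 203  250   60   44 1952] [0.408 0.219 0.061] [409. 221.] [153. 100.] 80.1
hi [422 255  23  21 383] [ 0.43  -0.336  0.085] [ 431. -339.] [56. 55.] 54.1
hi [ 356  267   46   61 1962] [ 0.341 -0.189  0.061] [ 342. -189.] [101. 151.] 77.1
mid [142 120  87  10 238] [0.837 0.381 0.036] [838. 374.] [  6. 252.] 5.9
mid [471 123  12   4  29] [ 0.849 -0.484  0.037] [ 848. -483.] [ 3. 30.] 1.2
mid [332 124  12   4  32] [ 0.846 -0.071  0.025] [845. -72.] [10. 33.] 0.6
mid [415 129  20   7  46] [ 0.82  -0.337  0.025] [ 820. -332.] [19. 57.] 17.1
mid [313 133  61   3 103] [ 0.82  -0.092  0.025] [819. -89.] [  7. 178.] 0.2
[... 1396 characters left out ...]
 [498.  45.] [26. 57.] 22.8
mid [400 240  67  29 412] [0.458 0.226 0.035] [450. 236.] [ 85. 177.] 22.3
mid [266 253  68  31 423] [ 0.637 -0.064  0.035] [629. -75.] [ 87. 178.] 25.6
mid [217 263 150  45 917] [ 0.699 -0.041  0.033] [693. -65.] [136. 390.] 27.6
mid [386 275  25  20 160] [0.6   0.182 0.034] [593. 168.] [77. 40.] 69.6
mid [504 289   9   9  50] [0.507 0.437 0.033] [504. 438.] [17. 14.] 84.3
mid [161 293 150  61 334] [ 0.823 -0.149  0.025] [ 833. -159.] [402.  31.] 89.6
mid [441 396  14   8  50] [0.846 0.366 0.041] [846. 372.] [ 6. 27.] 7.8
mid [461 402   8   8  38] [0.842 0.409 0.036] [842. 408.] [ 5. 15.] 5.2
mid [486 408  16   7  50] [0.837 0.462 0.039] [836. 466.] [ 3. 30.] 6.8
```

View pics/crop.png

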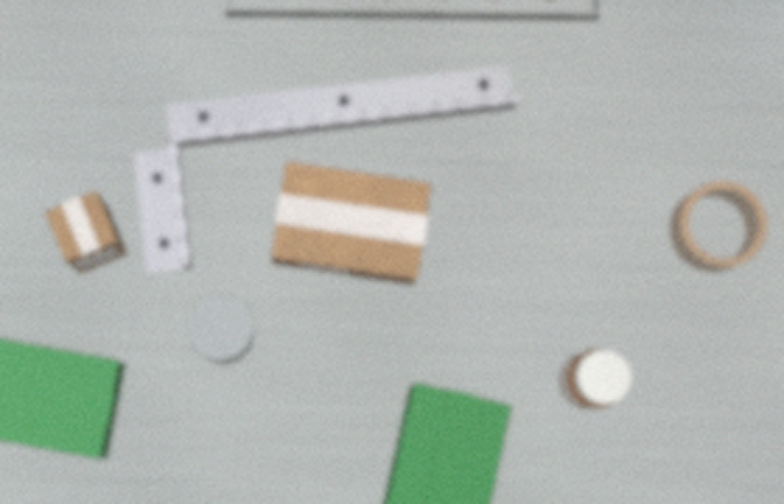

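```bash
python3 - <<'E'
from h import *
for n in ("top","scene"):
    f=np.load(n+"0.npz"); d=f['d']; W=cloud(d,n)
    m=(d>0)&(W[...,2]>.031)&(W[...,2]<.042)&(W[...,0]>.5)&(W[...,0]<.75)&(W[...,1]<.10)&(W[...,1]>-.35)
    q=W[m]
    C=np.array([.590,-.093]); a=-.141
    e=(q[:,:2]-C)@np.array([[np.cos(a),-np.sin(a)],[np.sin(a),np.cos(a)]])
    q=q[~((abs(e[:,0])<.06)&(abs(e[:,1])<.085))]
    A=q[(q[:,1]<.03)&(q[:,0]>.655)]; B=q[(q[:,1]>.025)&(q[:,0]<.655)&(q[:,0]>.525)]
    for nm,Q in (('long',A),('end',B)):
        for it in range(3):
            vx,vy,x0,y0=cv2.fitLine((Q[:,:2]).astype(np.float32),cv2.DIST_HUBER,0,.001,.001).ravel()
            r=(Q[:,:2]-[x0,y0])@np.array([-vy,vx]); Q=Q[abs(r)<.008]; 
        print(n,nm,len(Q),np.round([x0,y0],4),'ang',np.degrees(np.arctan2(vy,vx)),'res',r.std(),np.percentile(r,[2,98]),Q[:,:2].min(0),Q[:,:2].max(0))
        if nm=='long': l=(vx,vy,x0,y0)
    # intersect centre lines
    M=np.array([[l[0],-vx],[l[1],-vy]]); t=np.linalg.solve(M,[x0-l[2],y0-l[3]]); print('centreline corner',l[2]+t[0]*l[0],l[3]+t[0]*l[1])
E
```

```text
top long 281 [ 0.7041 -0.1192] ang -82.65987 res 0.0025935742855536137 [-0.00447364  0.00473542] [ 0.68159138 -0.26724455] [0.7276954  0.02755066]
top end 96 [0.6063 0.0829] ang 7.222763 res 0.0023927158016954597 [-0.00359157  0.00407914] [0.54639796 0.07153514] [0.65495527 0.09089518]
centreline corner 0.6768678 0.09188187
scene long 373 [ 0.7069 -0.1144] ang -82.78462 res 0.0031793145475893007 [-0.0060562   0.00573813] [ 0.68105275 -0.2686487 ] [0.72980819 0.02868191]
scene end 106 [0.6033 0.0829] ang 7.6183467 res 0.002455786813614493 [-0.00415194  0.00381474] [0.54509618 0.07221567] [0.65367758 0.09295639]
centreline corner 0.6805982 0.09325457
```

```bash
cat >> h.py <<'E'
C0=np.array([.674,.088]);YAW=.128
def st():
    s=observe(); r=R.from_rotvec(s['ee_rot']).as_matrix(); y=r[:2,1]
    yaw=np.arctan2(-y[0],y[1]); yaw=(yaw-YAW+np.pi/2)%np.pi-np.pi/2
    c,n=np.cos(YAW),np.sin(YAW); d=np.array(s['position'][:2])-C0
    print('t',round(s['clock'],2),'p',np.round(s['position'],4),'stop xy',np.round([d[0]*c+d[1]*n,-d[0]*n+d[1]*c],4),'closing-axis yaw rel stop y',round(yaw,3),'q7',round(s['joints'][6],2),'tilt',np.round(r[:,2],3),'F',np.round(s['force'],1))
def go(x,y,z):
    c,n=np.cos(YAW),np.sin(YAW); w=C0+[x*c-y*n,x*n+y*c]; p=np.array(observe()['position']); print('units',np.round((np.r_[w,z]-p)/.06,2))
E
python3 -c "
from h import *
st(); go(-.205,-.175,.227)"
```

```text
t 0.1 p [ 0.2321 -0.5798  0.226 ] stop xy [-0.5236 -0.6059] closing-axis yaw rel stop y 0.253 q7 -0.08 tilt [-0.001  0.001 -1.   ] F [-0.4  0.4 -0.2]
units [4.35 7.8  0.02]
```

apply_moves(commands=[[100,0.435,0.78,0,-0.05],[100,0.435,0.78,0,-0.05],[100,0.435,0.78,0,-0.05],[100,0.435,0.78,0,-0.05],[100,0.435,0.78,0,-0.05],[100,0.435,0.78,0,-0.05],[100,0.435,0.78,0,-0.05],[100,0.435,0.78,0,-0.05],[100,0.435,0.78,0,-0.05],[100,0.435,0.78,0,-0.05],[100,0,0,0,0],[100,0,0,0,0]])

```text
clock: 1.6
position: [0.4928, -0.1126, 0.2264]
ee_rot: [3.135, 0.206, -0.002]
force: [0.2, -1.2, -0.1]
width: 1.004
gripper_force: 0.0
```

```bash
python3 -c "
from h import *
st(); go(-.205,-.175,.022)"
```

```text
t 1.6 p [ 0.4928 -0.1126  0.2264] stop xy [-0.2053 -0.1759] closing-axis yaw rel stop y 0.003 q7 -1.38 tilt [-0.001 -0.    -1.   ] F [ 0.2 -1.2 -0.1]
units [ 0.    0.02 -3.41]
```

apply_moves(commands=[[100,0,0,-0.7,0],[100,0,0,-0.7,0],[100,0,0,-0.7,0],[100,0,0,-0.7,0],[100,0,0,-0.4,0],[100,0,0,-0.2,0],[100,0.16,0.02,0,0],[100,0.16,0.02,0,0],[100,0.16,0.02,0,0],[100,0.16,0.02,0,0],[100,0.16,0.02,0,0],[100,0,0,0,0]])

```text
clock: 3.1
position: [0.5427, -0.1057, 0.0229]
ee_rot: [-3.135, -0.206, -0.003]
force: [0.0, 0.8, -0.1]
width: 0.999
gripper_force: 0.0
```

```bash
cat >> h.py <<'E'
def carton(name):
    st(); s=[]
    for n in ("scene","top"):
        p,d=imaging.get_image(n); W=cloud(d,n)
        hsv=cv2.cvtColor(p,cv2.COLOR_RGB2HSV); c,nn=np.cos(YAW),np.sin(YAW)
        m=(d>0)&(W[...,2]>.053)&(W[...,2]<.068)&(W[...,0]>.5)&(W[...,0]<.72)&(W[...,1]<.1)&(W[...,1]>-.26)
        q=W[m][:,:2]-C0; q=np.c_[q[:,0]*c+q[:,1]*nn,-q[:,0]*nn+q[:,1]*c]
        if len(q)>50:
            r=cv2.minAreaRect((q*1000).astype(np.float32)); print(n,len(q),np.round(r[0],1),np.round(r[1],1),round(r[2],1),'x',np.percentile(q[:,0],[1,99]).round(3),'y',np.percentile(q[:,1],[1,99]).round(3))
        im=p[130:310,220:500] if n=='top' else p[180:360,180:460]
        s.append(cv2.resize(im[:,:,::-1],None,fx=2,fy=1.6))
    if name: cv2.imwrite(f'pics/{name}.png',cv2.convertScaleAbs(np.vstack(s),alpha=1.4))
E
python3 -c "
from h import *
carton('a1')"
```

```text
t 3.1 p [ 0.5427 -0.1057  0.0229] stop xy [-0.1549 -0.1753] closing-axis yaw rel stop y 0.004 q7 -1.48 tilt [ 0.002  0.    -1.   ] F [ 0.   0.8 -0.1]
scene 1854 [-102.3 -121.1] [153.2 234.2] 1.2 x [-0.174 -0.03 ] y [-0.234 -0.021]
top 499 [ -71.3 -113.9] [57.2 79.7] 83.1 x [-0.111 -0.034] y [-0.143 -0.084]
```

View pics/a1.png

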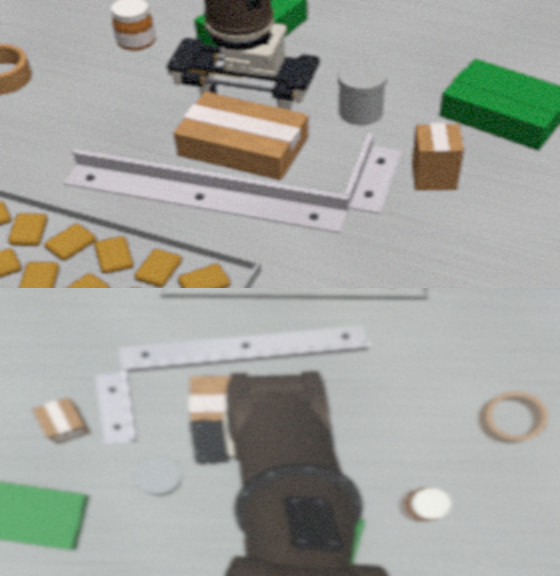

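The carton, at about (240,135) in the upper view, is turning toward alignment. The hand clears the canister, so I'll keep pushing.

apply_moves(commands=[[100,0.12,0.016,0,0],[100,0.12,0.016,0,0],[100,0.12,0.016,0,0],[100,0.12,0.016,0,0],[100,0.12,0.016,0,0],[100,0.08,0.01,0,0],[100,0,0,0,0]])

```text
clock: 4.08
position: [0.5828, -0.1005, 0.0227]
ee_rot: [-3.135, -0.206, -0.001]
force: [-0.3, -0.2, -0.1]
width: 1.001
gripper_force: 0.1
```

```bash
python3 -c "
from h import *
carton('')"
```

```text
t 4.08 p [ 0.5828 -0.1005  0.0227] stop xy [-0.1145 -0.1753] closing-axis yaw rel stop y 0.003 q7 -1.49 tilt [ 0.001  0.    -1.   ] F [-0.3 -0.2 -0.1]
scene 1920 [ -86.4 -116.3] [174.  239.9] 6.4 x [-0.174 -0.002] y [-0.228 -0.021]
top 418 [ -52.8 -107.8] [59.4 96.4] 88.1 x [-0.071 -0.006] y [-0.135 -0.079]
```

Not yet against the fence. I'll push on in small steps and watch the force.

apply_moves(commands=[[100,0.05,0.006,0,0],[100,0.05,0.006,0,0],[100,0,0,0,0]])

```text
clock: 4.55
position: [0.5876, -0.1002, 0.0227]
ee_rot: [3.135, 0.205, -0.002]
force: [-3.8, -0.4, 2.3]
width: 1.001
gripper_force: 1.9
```

apply_moves(commands=[[100,0.04,0.005,0,0],[100,0,0,0,0]])

```text
clock: 4.8
position: [0.5875, -0.1002, 0.0224]
ee_rot: [3.135, 0.205, -0.008]
force: [-11.7, -0.5, 9.4]
width: 1.001
gripper_force: 6.1
```

apply_moves(commands=[[100,-0.2,-0.025,0,0],[100,-0.2,-0.025,0,0],[100,0,0,0.7,0],[100,0,0,0.9,0],[100,-0.3,-0.8,0.9,0],[100,-0.3,-0.8,0,0.35],[100,-0.3,-0.8,0,0.35],[50,0,-0.8,0,0.35],[50,0,0,0,0.35],[50,0,0,0,0]])

```text
clock: 6.05
position: [0.515, -0.2875, 0.164]
ee_rot: [-2.876, -1.264, -0.001]
force: [-0.3, 0.6, 0.4]
width: 0.724
gripper_force: 0.0
```

```bash
python3 -c "
from h import *
carton('a2')"
```

```text
t 6.05 p [ 0.515  -0.2875  0.164 ] stop xy [-0.2057 -0.3522] closing-axis yaw rel stop y 0.7 q7 -0.47 tilt [ 0.001  0.    -1.   ] F [-0.3  0.6  0.4]
scene 1891 [ -87.  -118.6] [183.1 223. ] 0.4 x [-0.174  0.003] y [-0.228 -0.021]
top 1798 [ -50.2 -153.7] [101.2 151.5] 0.3 x [-0.1   -0.002] y [-0.227 -0.08 ]
```

View pics/a2.png

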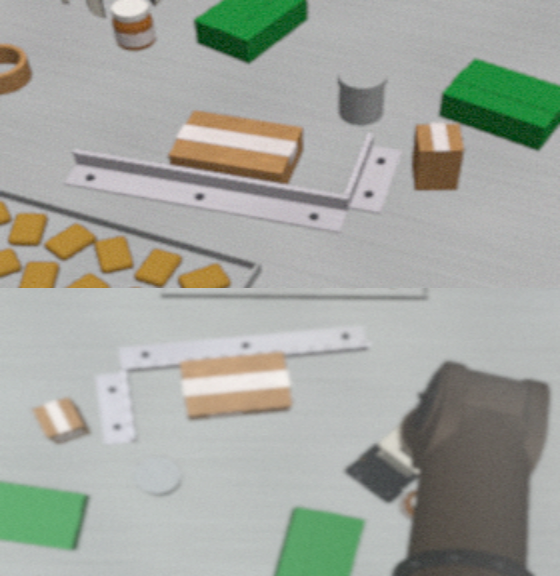

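The carton now lies flush along the long fence, at (235,385) in the lower view. It is 78 mm short of the end fence.

apply_moves(commands=[[40,0,0,0,0.35],[40,0,0,0,0.35],[40,0,0,0,0.35],[40,0,0,0,0.35],[40,0,0,0,0.34],[40,0,0,0,0]])

```text
clock: 6.9
position: [0.5156, -0.2862, 0.1641]
ee_rot: [-2.075, -2.359, -0.001]
force: [-1.0, 0.1, 0.3]
width: 0.402
gripper_force: 0.0
```

```bash
python3 -c "
from h import *
st(); go(-.052,-.268,.022)"
```

```text
t 6.9 p [ 0.5156 -0.2862  0.1641] stop xy [-0.2049 -0.351 ] closing-axis yaw rel stop y 1.571 q7 0.29 tilt [ 0.  0. -1.] F [-1.   0.1  0.3]
units [ 2.35  1.7  -2.37]
```

apply_moves(commands=[[40,0.6,0.42,0,0],[40,0.6,0.43,0,0],[40,0.6,0.42,0,0],[40,0.55,0.43,0,0],[40,0,0,-0.6,0],[40,0,0,-0.6,0],[40,0,0,-0.6,0],[40,0,0,-0.37,0],[40,0,0,-0.2,0],[40,0,0,0,0]])

```text
clock: 8.15
position: [0.6564, -0.185, 0.0218]
ee_rot: [-2.074, -2.36, 0.0]
force: [-0.3, -0.3, -0.3]
width: 0.396
gripper_force: 0.0
```

```bash
python3 -c "
from h import *
st(); go(-.052,-.165,.022)"
```

```text
t 8.15 p [ 0.6564 -0.185   0.0218] stop xy [-0.0523 -0.2685] closing-axis yaw rel stop y -1.57 q7 0.01 tilt [-0.  0. -1.] F [-0.3 -0.3 -0.3]
units [-0.21  1.71  0.  ]
```

apply_moves(commands=[[40,-0.021,0.171,0,0],[40,-0.021,0.171,0,0],[40,-0.021,0.171,0,0],[40,-0.021,0.171,0,0],[40,-0.021,0.171,0,0],[40,-0.021,0.171,0,0],[40,-0.021,0.171,0,0],[40,-0.021,0.171,0,0],[40,-0.021,0.171,0,0],[40,-0.01,0.085,0,0],[40,0,0,0,0]])

```text
clock: 9.52
position: [0.6447, -0.0884, 0.0227]
ee_rot: [2.072, 2.359, -0.001]
force: [0.0, -4.9, 3.6]
width: 0.401
gripper_force: 2.1
```

apply_moves(commands=[[40,-0.006,0.05,0,0],[40,0,0,0,0]])

```text
clock: 9.78
position: [0.6444, -0.086, 0.0226]
ee_rot: [2.073, 2.358, -0.001]
force: [-0.1, -5.2, 4.6]
width: 0.399
gripper_force: 2.9
```

apply_moves(commands=[[40,-0.008,0.06,0,0],[40,0,0,0,0]])

```text
clock: 10.02
position: [0.6439, -0.0821, 0.0225]
ee_rot: [2.073, 2.358, -0.001]
force: [0.8, -5.8, 5.0]
width: 0.4
gripper_force: 2.6
```

apply_moves(commands=[[40,-0.006,0.05,0,0],[40,0,0,0,0]])

```text
clock: 10.28
position: [0.6436, -0.0794, 0.0225]
ee_rot: [2.073, 2.358, -0.001]
force: [0.3, -6.0, 5.2]
width: 0.395
gripper_force: 2.9
```

apply_moves(commands=[[40,-0.005,0.04,0,0],[40,0,0,0,0]])

```text
clock: 10.52
position: [0.6435, -0.0794, 0.0225]
ee_rot: [2.073, 2.355, -0.004]
force: [1.7, -11.9, 4.3]
width: 0.4
gripper_force: 5.8
```

apply_moves(commands=[[40,-0.005,0.04,0,0],[40,0,0,0,0]])

```text
clock: 10.78
position: [0.6436, -0.0795, 0.0226]
ee_rot: [2.073, 2.352, -0.006]
force: [2.0, -18.2, 3.5]
width: 0.4
gripper_force: 8.7
```

The carton is stopped against the end fence. I'll back off, retreat and check.

apply_moves(commands=[[40,0.02,-0.15,0,0],[40,0.04,-0.3,0,0],[40,0,-0.2,0.8,0],[40,0,0,0.9,0],[40,-0.5,-0.8,0.5,0],[40,-0.5,-0.8,0,0],[40,-0.5,-0.8,0,0],[40,-0.5,-0.7,0,0],[40,0,0,0,0]])

```text
clock: 11.9
position: [0.5233, -0.3026, 0.1526]
ee_rot: [-2.081, -2.352, 0.005]
force: [0.6, 0.5, 0.2]
width: 0.404
gripper_force: 0.0
```

```bash
python3 -c "
from h import *
carton('a3')"
```

```text
t 11.9 p [ 0.5233 -0.3026  0.1526] stop xy [-0.1993 -0.3682] closing-axis yaw rel stop y 1.565 q7 0.3 tilt [-0.002 -0.002 -1.   ] F [0.6 0.5 0.2]
scene 1957 [-88.5 -75. ] [152.9 186.4] 89.3 x [-0.175  0.003] y [-0.149 -0.001]
top 1806 [-50.3 -74.9] [101.2 152.1] 0.0 x [-0.1   -0.001] y [-0.148 -0.001]
```

View pics/a3.png

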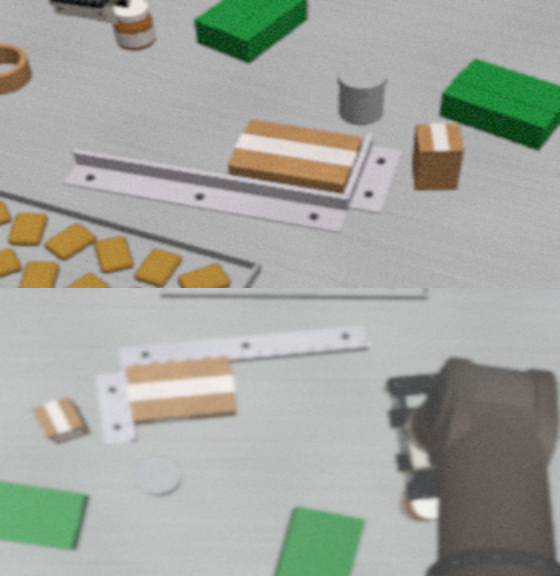

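The carton, at (180,388) in the lower view, is seated at (-50, -75) mm in the stop's frame with zero relative yaw. The bystanders have not moved and the hand is clear.

```bash
python3 -c "
from cell import arm
print(arm.sign_off())"
```

```text
the job is handed in; nothing more can be done
None
```

The carton is seated in the corner stop, measured in the last top image at about x = -50, y = -75 mm in the stop's frame and parallel to it; the hand is clear and the job was handed in at about 12 s, with no verdict returned.

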